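Uncover the fuse block and hold up the long fuse

TASK

Lift the cover plate off the two pins of the fuse block and set it down flat on the desk beside the block, without dropping it. Then draw the long fuse out of its socket, turn it from upright to level and hold it up in the gripper at least 15 cm above the desk for inspection; the program finishes while still holding it there, still. Leave the two short fuses in their sockets and do not push the other things on the desk about.

Things in the scene. Friction and masses are not known exactly. Their poses are not given: they have to be found in the camera images.
- fuse_block: fixed fuse block, open at the sides: grey base 80 x 204 x 8 mm (x, y, z); black socket block 46 x 120 mm, top 34 mm above the desk, with wells 21 mm square, 22 mm deep, at y = -36, 0, +36 mm. At y = -84 and +84 mm a 16 mm steel post rises to 110 mm and carries an 8 mm pin that reaches 122 mm. Origin: centre of the underside, on the desk; y along the row, z up
- cover: loose grey plate 70 x 200 x 5 mm (x, y, z), 0.16 kg, 11.5 mm holes at y = -84 and +84 mm. At first it sits on the block's posts, pins in its holes, underside 110 mm above the desk, hiding the fuses. On its top a black bar grip, 16 mm wide (x), 60 mm long (y), reaches from 5 to 32 mm above the underside. Origin: centre of the underside; z up
- long_fuse: the long fuse: round rod, 18 mm diameter, 90 mm long, 45 g, white ceramic with steel end caps. At first it stands upright in one of the three wells (which one varies) with 1.5 mm of play on each side, foot 12 mm and top 102 mm above the desk. Origin: centre of its lower end face; z along its length
- long_fuse_mid (a point): the middle of the long fuse, on its axis, 45 mm from either end
- short_fuse_a: short cartridge fuse, 18 mm diameter, 52 mm long, standing in another well, top 64 mm above the desk; to be left alone. Origin: centre of its lower end; z along its length
- short_fuse_b: second short cartridge fuse, like the first, in the remaining well; to be left alone. Origin: centre of its lower end; z along its length
- desk_eraser: bystander: green and white eraser 19 x 38 x 12 mm lying just in front of the block (on the robot's side). Origin: centre of the underside
- desk_sharpener: bystander: small metal pencil sharpener 15 x 25 x 13 mm lying just behind the block. Origin: centre of the underside
- glue: bystander: glue stick standing at the back of the desk, 26 mm diameter, 87 mm high. Origin: centre of the underside
- stamper: bystander: hand stamp 30 x 46 x 56 mm standing to the right. Origin: centre of the underside
- tape: bystander: roll of tape in a case, 62 x 75 x 24 mm, to the right. Origin: centre of the underside
- marker: bystander: highlighter 120 x 17 x 16 mm lying to the left. Origin: centre of the underside; its length lies along x
- clip: bystander: foldback clip 25 x 18 x 36 mm to the left. Origin: centre of the underside
- timber_post (a point): the room's fixed upright timber post at the right front corner of the desk, 100 x 107 mm in section, rising 0.9 m above the desk: an obstacle for the arm. The point lies on its axis at desk height

How it is judged (in metres and radians):
On the way, in this order (a step that is already met when the one before it is completed fails the run):
1. the cover is lowered, still in the gripper, to within 25 mm of the desk beside the block, the long fuse still in its socket (height (world z) of cover below 0.025 m and angle between cover's own z axis and vertical below 0.25 rad and contact force between the fingers and cover above 0.5 N and height (world z) of long_fuse below 0.02 m), for 0.02 s.
2. the cover lies flat on the desk, let go, the long fuse still in its socket (height (world z) of cover below 0.006 m and angle between cover's own z axis and vertical below 0.06 rad and contact force between the fingers and cover below 0.1 N and height (world z) of long_fuse below 0.02 m), for 0.2 s.
3. the long fuse is drawn out of its socket in the gripper, clear of the block (height (world z) of long_fuse above 0.045 m and contact force between the fingers and long_fuse above 0.5 N and contact force between fuse_block and long_fuse below 0.1 N), for 0.1 s.
At the end, for the whole second after the job is handed in: The gripper holds the long fuse still with its middle more than 15 cm above the desk and its length within 25 degrees of level, nothing else carrying it; the cover lies flat on the desk, let go; both short fuses stand in their sockets (height (world z) of long_fuse_mid above 0.15 m and angle between long_fuse's own z axis and vertical between 1.13 and 2.01 rad and contact force between the fingers and long_fuse above 0.5 N and linear speed of long_fuse below 0.03 m/s and angular speed of long_fuse below 0.3 rad/s and contact force between each of fuse_block, cover and long_fuse below 0.1 N and height (world z) of cover below 0.006 m and angle between cover's own z axis and vertical below 0.06 rad and contact force between each of the arm, the fingers and cover below 0.1 N and distance of each of short_fuse_a, short_fuse_b from where it was at the start of the episode below 0.012 m and angle between each of short_fuse_a, short_fuse_b's own z axis and vertical below 0.25 rad); the arm keeps its last pose, push and grip.
It fails at once if a short fuse is drawn out of its socket (height (world z) of any of short_fuse_a, short_fuse_b above 0.035 m).
It fails at once if a bystander on the desk is pushed more than 3 cm from its place (distance of any of desk_eraser, desk_sharpener, glue, stamper, tape, marker, clip from where it was at the start of the episode above 0.03 m).
It also fails if it takes over 64 s, if anything falls off the work surface, if the arm or the gripper's body presses on something with over 40 N, if the wrist force passes 120 N, or if a joint passes its speed limit or range.

ROBOT

A 6-joint arm with a two-finger parallel gripper is mounted at the origin on a cart in front of the work surface, level with it; the furniture and walls round the work are solid. World frame = base frame: x ahead of the robot, y to its left, z up, the work surface at z = 0. Lengths are in mm, angles in rad, forces in N, time in s.
With the tool pointing down it reaches from about 275 to 825 mm from the base axis. Payload 4.9 kg.
Tool frame: the origin (TCP) lies at the very end of the fingers, on their centre line; the grasp point (between the pads) lies 19 mm behind it; z points along the fingers, y is the line along which they close (so a half turn about z gives the same grasp; the last joint's range is limited). The gripper opens to 85 mm and grips with 20 to 120 N. Pads are 22 mm wide; open, the fingers measure 114 mm over their backs; the gripper's body (76 mm by 85 mm) begins 54 mm behind the grasp point. The pads swing forward as they close: fully open they stand 13 mm farther back than shut.
Start: joints at [-1.411, 0.326, -0.193, 1.052, 0, 1.437], TCP at [159.287, -526.447, 231.281] pointing down, gripper open.
Joint ranges: [-2.65, 2.65], [-0.97, 1.79], [-1.3, 1.35], [-1.93, 2.1], [-1.47, 1.37], [-3.14, 3.14]. Speed limits (rad/s): [2.57, 2.57, 3.14, 3.14, 3.14, 3.14].

INTERFACE

Orientations are given as [roll, pitch, yaw] about the fixed x, y, z axes, in that order (R = Rz(yaw) Ry(pitch) Rx(roll)).
In Python, from bench import bot, solve_ik, imaging gives the robot as it stands. Calls block until the motion is done:
- bot.move_ptp(position, orientation): joint-space move of the TCP to a pose.
- bot.movel(position, rot=None, max_speed=150, threshold=None): straight line of the TCP; rot=None keeps the orientation; max_speed is the mean speed in mm/s. With threshold (N) it stops when the force on the tool has changed by that much, and returns True; else False.
- bot.move_j(angles): joint-space move.
- bot.grip(opening, effort=None): opening from 0.0 (shut) to 1.0 (fully open); effort is the grip in N (None keeps the last); returns when the fingers have stopped.
- bot.dwell(seconds).
- solve_ik(position, orientation): joint angles nearest the present ones, or None.
- bot.get_state(): the state.
- imaging.capture(name): name is "side" or "top" or "wrist"; returns the picture (420x560x3 uint8, blue, green, red); there is no depth.
- imaging.camera_model(name): a dict with "K" (3x3 intrinsics, pixels), "position" and "rotation" of the camera in the world. Camera axes: x right, y up, looking along -z (the intrinsics and any distortion apply to the point x, -y, -z); pixel columns grow to the right and rows downward; lengths in mm; the calibration is good to about 2 mm. A picture is of the moment at which its call begins: read the wrist's pose just before it. camera_model takes no time and is no camera call; for the wrist camera it gives the pose at the moment of the call.
A pose or a line that the arm cannot do raises bot.IKError and nothing moves.
- bot.sign_off(): hands the job in; it is judged then, once.
The state is a dict: "t": time; "qpos": joint angles; "joint_velocities": joint speeds; "effort": joint torques, N m; "tcp_pos": TCP position; "orientation": TCP orientation; "contact_force": force on the tool from outside, world axes, zero at the start; "wrist_torque": the same for the moment, N m; "opening": opening from 0.0 (shut) to 1.0 (fully open); "gripper_force": force on a finger pad.
Only numpy, scipy, OpenCV 4.12 (cv2) and the standard library are available. Lean on these libraries where they do the work, as an engineer would, in place of code of your own. Each camera call takes 0.05 s, during which the arm holds its last target. There are 200 camera calls.

## Working session

There is one attempt and no reset: what is moved stays moved. The work goes in short steps, each a Python script; the robot and the scene stay as the last script left them, time stands still between calls to the robot, and variables do not carry over. Pictures are saved under pics/ and viewed, at most 10 in all, crops included, and the job is handed in when it is done.

```bash
ls; mkdir -p pics; python3 - <<'E'
from bench import bot, imaging
import cv2, numpy as np
for n in("side","top"):
    cv2.imwrite(f"pics/{n}0.png",imaging.capture(n))
    m=imaging.camera_model(n);print(n,{k:(np.round(v,3).tolist() if not isinstance(v,str) else v) for k,v in m.items()})
s=bot.get_state();print(s)
m=imaging.camera_model("wrist");print({k:np.round(v,3).tolist() for k,v in m.items()})
E
```

```text
pics
side {'K': [[416.145, 0.0, 267.583], [0.0, 416.145, 210.877], [0.0, 0.0, 1.0]], 'position': [388.044, 713.276, 991.552], 'rotation': [0.741, -0.013, -2.87]}
top {'K': [[468.666, 0.0, 275.972], [0.0, 468.666, 210.752], [0.0, 0.0, 1.0]], 'position': [-50.426, 227.317, 1418.327], 'rotation': [0.494, -0.011, -2.007]}
{'t': 0.1, 'qpos': array([-1.41117295e+00,  3.26860275e-01, -1.93483966e-01,  1.05199793e+00,
        1.79228931e-05,  1.43658962e+00]), 'joint_velocities': array([ 0.00100484, -0.00282778,  0.00350272, -0.00017903, -0.0002819 ,
        0.00040118]), 'effort': array([ 1.26438513e-04, -4.44240189e+01,  2.63037944e+01,  7.88196106e-03,
       -6.96516099e-05,  6.78072723e-06]), 'tcp_pos': array([ 159.22065635, -525.90739995,  230.58527233]), 'orientation': array([-3.14006311e+00, -2.24601331e-04,  2.93829893e-01]), 'contact_force': array([ 0.29112747, -1.05760518, -0.57941034]), 'wrist_torque': array([ 0.00720485,  0.03008057, -0.00808684]), 'gripper_force': 0.0, 'opening': 0.9963391228787578}
{'K': [[337.603, 0.0, 281.263], [0.0, 337.603, 207.709], [0.0, 0.0, 1.0]], 'position': [240.14, -502.342, 372.725], 'rotation': [-0.333, 0.002, -1.278]}
```

View pics/side0.png

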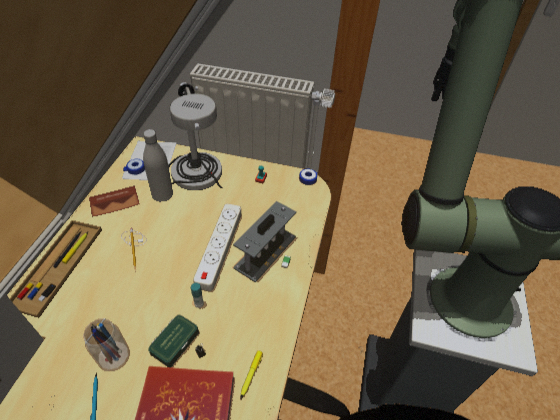

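View pics/top0.png

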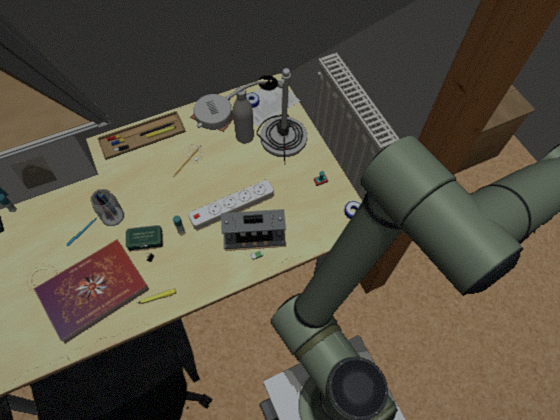

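```bash
cat > h.py <<'E'
from bench import bot, solve_ik, imaging
import cv2, numpy as np
from scipy.spatial.transform import Rotation as Ro
def cam(n):
    m=imaging.camera_model(n); return np.array(m["K"]),np.array(m["position"],float),Ro.from_euler("xyz",m["rotation"]).as_matrix(),m
def ray(c,p):
    K,P,R,_=c; d=np.linalg.inv(K)@[p[0],p[1],1]; return R@(d*[1,-1,-1])
def onz(c,p,z):
    d=ray(c,p); return c[1]+d*(z-c[1][2])/d[2]
def tri(obs):
    A=0;b=0
    for c,p in obs:
        d=ray(c,p);d/=np.linalg.norm(d);M=np.eye(3)-np.outer(d,d);A=A+M;b=b+M@c[1]
    return np.linalg.solve(A,b)
def proj(c,X):
    K,P,R,_=c; q=(np.atleast_2d(X)-P)@R*[1,-1,-1]; q=q@K.T; return q[:,:2]/q[:,2:]
E
python3 - <<'E'
from h import *
print(cam("side")[3].keys())
for n,(x,y,w,h),f in(("side",(150,150,200,150),4),("top",(110,170,266,150),3)):
    im=cv2.imread(f"pics/{n}0.png")[y:y+h,x:x+w]
    cv2.imwrite(f"pics/{n}0c.png",cv2.resize(im,None,fx=f,fy=f,interpolation=cv2.INTER_CUBIC))
s,t=cam("side"),cam("top")
print(tri([(s,(268,220)),(t,(253,218))]))
E
```

```text
dict_keys(['K', 'position', 'rotation'])
[572.98600712  -0.74379509 147.87017847]
```

View pics/side0c.png

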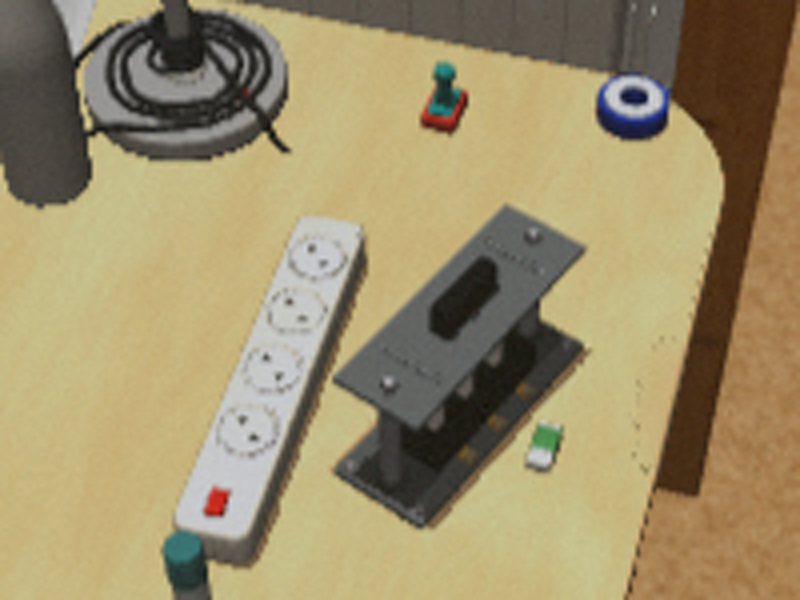

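View pics/top0c.png

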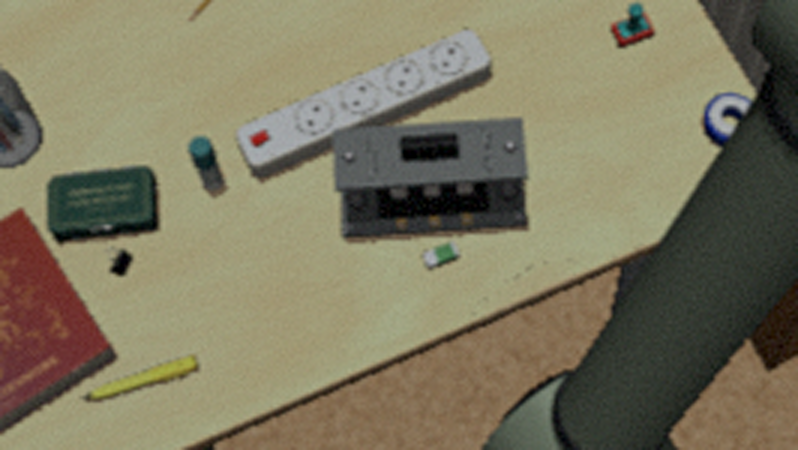

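```bash
python3 - <<'E'
from h import *
s,t=cam("side"),cam("top")
S=lambda x,y:(s,(x/4+149.6,y/4+149.6)); T=lambda x,y:(t,(x/3+109.67,y/3+169.67))
r=lambda v:np.round(v).astype(int).tolist()
a=tri([S(533,230),T(510,145)]);b=tri([S(388,381),T(349,156)]);print("pins",r(a),r(b),np.degrees(np.arctan2(*(b-a)[[0,1]])),np.linalg.norm(a-b))
print("grip",[r(tri([S(*p),T(*q)])) for p,q in[((490,262),(457,137)),((437,318),(402,139))]])
for n,c,pts,z in[("base",S,[(335,470),(425,525),(587,348)],8),("base",T,[(344,237),(527,228)],8),("strip",S,[(255,565),(365,240)],0),("strip",T,[(262,176),(490,70)],10),
 ("glue",T,[(213,190)],0),("clip",T,[(120,272)],0),("marker",T,[(90,398),(197,362)],0),("eraser",T,[(440,256)],12),("stamp",S,[(443,118)],0),("tape",S,[(633,110)],20),("stamp",T,[(632,35)],0),
 ("edge",T,[(200,440),(430,345),(640,255)],0),("edge",S,[(720,180),(650,480),(630,590)],0),("greenbox",T,[(155,228),(50,240)],0),("book",T,[(115,357)],0)]:
    print(n,[r(onz(*c(*p),z)) for p in pts])
E
```

```text
pins [551, -81, 123] [610, 76, 120] 20.713601113533343 167.18734065475306
grip [[571, -30, 140], [595, 22, 132]]
base [[653, 79, 8], [578, 105, 8], [505, -80, 8]]
base [[575, 106, 8], [501, -80, 8]]
strip [[682, 163, 0], [704, -146, 0]]
strip [[681, 161, 10], [699, -127, 10]]
glue [[693, 216, 0]]
clip [[642, 340, 0]]
marker [[520, 411, 0], [511, 298, 0]]
eraser [[509, 20, 12]]
stamp [[684, -302, 0]]
tape [[524, -337, 20]]
stamp [[678, -303, 0]]
edge [[431, 323, 0], [425, 69, 0], [424, -180, 0]]
edge [[439, -295, 0], [435, 19, 0], [431, 111, 0]]
greenbox [[675, 289, 0], [710, 398, 0]]
book [[552, 374, 0]]
```

```bash
python3 - <<'E'
from h import *
s,t=cam("side"),cam("top")
# each image ray to the (vertical) post axis constrains its xy
A=[];b=[]
for c,p in[(s,(360,0)),(s,(342,130)),(s,(322,272)),(t,(521,0)),(t,(458,130)),(t,(372,291))]:
    d=ray(c,p)[:2];n=np.array([-d[1],d[0]])/np.linalg.norm(d);A.append(n);b.append(n@c[1][:2])
x=np.linalg.lstsq(np.array(A),np.array(b),rcond=None)[0];print("post",x,np.array(A)@x-b)
for yaw in(69.3,-110.7,-20.7,159.3):
    for p in([582,-2,260],[550,185,100]):
        q=solve_ik(p,[np.pi,0,np.radians(yaw)]);print(yaw,p,None if q is None else np.round(q,2))
for z in(230,350,420,500):
  for rr in(300,350):
    q=solve_ik([rr*np.cos(-1.27),rr*np.sin(-1.27),z],[np.pi,0,.294]);print(z,rr,None if q is None else np.round(q,2))
E
```

```text
post [ 442.89398883 -543.60270006] [-18.80015683  -4.93464388  21.1759269  -16.67759355  -0.2043658
  19.42727433]
69.3 [582, -2, 260] [-0.13  0.37 -0.05  1.15  0.    1.8 ]
69.3 [550, 185, 100] [ 0.2   0.5  -0.29  0.78  0.    2.13]
-110.7 [582, -2, 260] [-0.13  0.37 -0.05  1.15  0.   -1.34]
-110.7 [550, 185, 100] [ 0.2   0.5  -0.29  0.78  0.   -1.01]
-20.7 [582, -2, 260] [-0.13  0.37 -0.05  1.15  0.   -2.91]
-20.7 [550, 185, 100] [ 0.2   0.5  -0.29  0.78  0.   -2.58]
159.3 [582, -2, 260] [-0.13  0.37 -0.05  1.15  0.    0.23]
159.3 [550, 185, 100] [ 0.2   0.5  -0.29  0.78  0.    0.56]
230 300 [-1.52 -0.16 -0.74  0.99  0.    1.33]
230 350 [-1.48 -0.05 -0.65  0.98  0.    1.37]
350 300 [-1.52 -0.22 -0.47  1.32  0.    1.33]
350 350 [-1.48 -0.12 -0.39  1.29  0.    1.37]
420 300 [-1.52 -0.22 -0.3   1.49  0.    1.33]
420 350 [-1.48 -0.12 -0.22  1.47  0.    1.37]
500 300 [-1.52 -0.19 -0.08  1.68  0.    1.33]
500 350 [-1.48 -0.09  0.    1.67  0.    1.37]
```

```bash
python3 - <<'E'
from h import *
bot.move_ptp([96,-315,350],[np.pi,0,.294])
bot.move_ptp([320,-110,350],[np.pi,0,np.radians(69.3)])
bot.move_ptp([575,-4,270],[np.pi,0,np.radians(69.3)])
bot.dwell(.3)
c=cam("wrist");im=imaging.capture("wrist");cv2.imwrite("pics/w1.png",im);np.save("w1.npy",np.array([*c[1],*c[3]["rotation"]],float))
s=bot.get_state();print(s["t"],s["tcp_pos"],s["contact_force"],c[1],c[3]["rotation"])
E
```

```text
3.7 [574.85282337  -4.51590492 270.74346849] [-0.49818934  0.33414779 -0.15186419] [604.64150126  73.65173962 413.05421286] [-0.33267924 -0.00110838 -0.36353019]
```

View pics/w1.png

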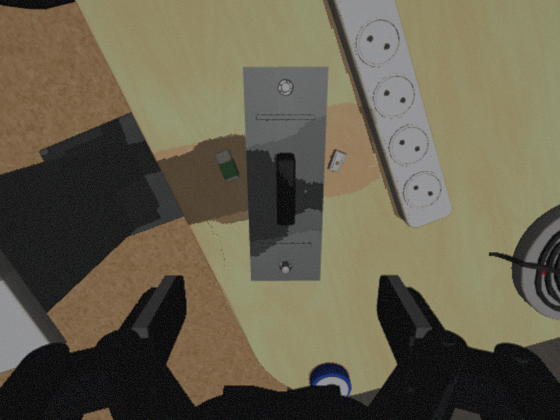

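```bash
cat >> h.py <<'E'
from scipy.optimize import least_squares
def fit(c,loc,pix,x0=(580,-2,-20.7,0)):
    loc=np.array(loc,float);pix=np.array(pix,float)
    def f(v):
        w=loc@Ro.from_euler("z",v[2],degrees=True).as_matrix().T+[v[0],v[1],v[3]]
        return (proj(c,w)-pix).ravel()
    r=least_squares(f,x0);return r.x,np.abs(r.fun).max()
E
python3 - <<'E'
from h import *
w=np.load("w1.npy");c=cam("wrist");c=(c[0],w[:3],Ro.from_euler("xyz",w[3:]).as_matrix(),None)
# +y of block = image up, +x = image right
L=[(-35,100,115),(35,100,115),(-35,-100,115),(35,-100,115),(0,84,122),(0,-84,122),(-8,30,142),(8,30,142),(-8,-30,142),(8,-30,142)]
P=[(244,67),(328,67),(250,281),(321,281),(286,87),(286,267),(277,153),(296,153),(278,225),(295,225)]
for k in(4,6,10):print(np.round(fit(c,L[:k],P[:k])[0],2),fit(c,L[:k],P[:k])[1])
E
```

```text
[ 5.798e+02 -4.040e+00 -2.073e+01 -3.600e-01] 0.911665027251388
[579.98  -3.78 -20.69  -1.95] 2.3323480127340304
[580.41  -2.92 -20.67  -2.3 ] 3.3266790576787173
```

```bash
python3 - <<'E'
from h import *
y=np.radians(69.3);d=[np.pi,0,y]
bot.grip(1.0)
bot.movel([580,-3.6,160],d)
print(bot.movel([580,-3.6,119.5],d,max_speed=60,threshold=8))
bot.grip(0.0,60)
s=bot.get_state();print(s["t"],s["tcp_pos"],s["opening"],s["gripper_force"],s["contact_force"])
bot.movel([580,-3.6,170],d,max_speed=50)
bot.dwell(.2)
s=bot.get_state();print(s["t"],s["tcp_pos"],s["opening"],s["gripper_force"],s["contact_force"],s["wrist_torque"])
cv2.imwrite("pics/s2.png",cv2.resize(imaging.capture("side")[130:280,150:350],None,fx=4,fy=4))
E
```

```text
False
6.2667 [580.23084452  -3.64537736 119.77331816] 0.16957354616893977 60.43791174888611 [-0.30788312 -0.53462239  2.86796668]
7.625 [579.77043546  -3.56677911 169.64175028] 0.17599879654918482 60.12148976325989 [ 0.35778873  1.32236351 -1.87836352] [ 0.00466558  0.02424436 -0.00541541]
```

View pics/s2.png

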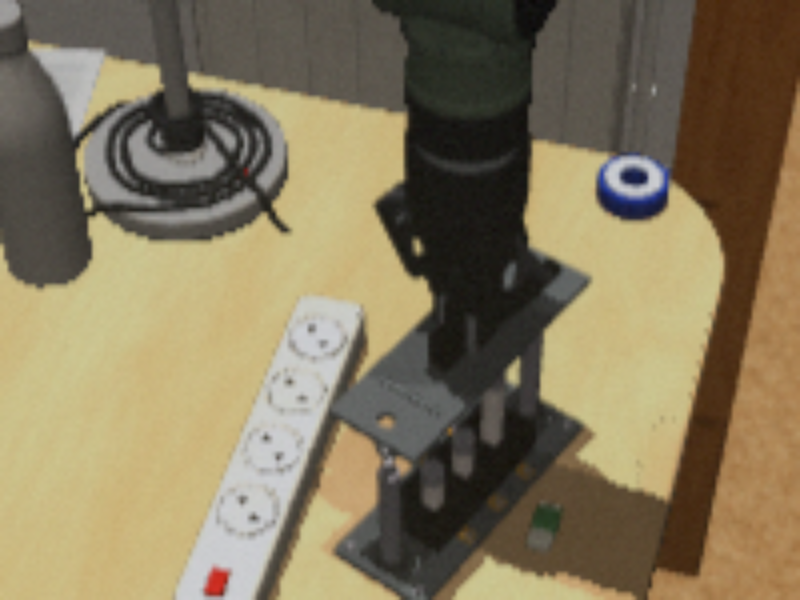

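```bash
python3 - <<'E'
from h import *
d=[np.pi,0,np.radians(69.3)];e=[np.pi,0,np.radians(159.3)]
bot.movel([580,-3.6,240],d,max_speed=120)
bot.move_ptp([550,188,240],e)
bot.movel([550,188,40],e,max_speed=120)
bot.movel([550,188,20],e,max_speed=40)
hit=bot.movel([550,188,7],e,max_speed=12,threshold=4)
s=bot.get_state();print(hit,s["t"],s["tcp_pos"],s["opening"],s["gripper_force"],s["contact_force"],s["wrist_torque"])
cv2.imwrite("pics/s3.png",cv2.resize(imaging.capture("side")[180:330,150:350],None,fx=4,fy=4))
E
```

```text
True 12.8167 [549.86811379 187.94804507   9.84845361] 0.17355423917441978 60.82079529762268 [ 0.43352673 -0.75924707  4.21521776] [0.16321761 0.07820472 0.04128358]
```

View pics/s3.png

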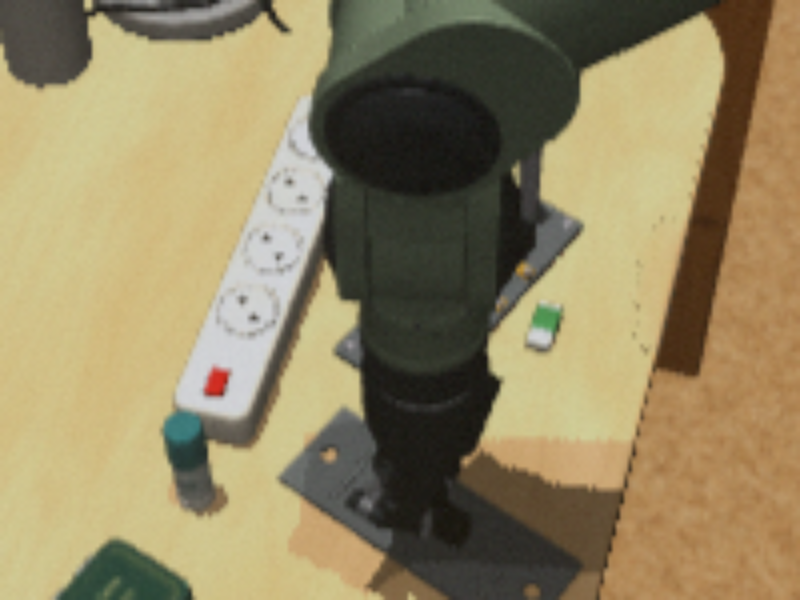

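```bash
python3 - <<'E'
from h import *
d=[np.pi,0,np.radians(69.3)];e=[np.pi,0,np.radians(159.3)]
bot.grip(1.0); bot.dwell(.3)
s=bot.get_state();print(s["tcp_pos"],s["opening"],s["gripper_force"],s["contact_force"])
bot.movel([550,188,60],e,max_speed=50)
bot.movel([550,188,260],e,max_speed=200)
out=[];W=[]
for p in([540,-70,250],[590,-100,220]):
    bot.move_ptp(p,d);bot.dwell(.3)
    c=cam("wrist");im=imaging.capture("wrist")
    u=proj(c,[567.3,-37.4,102])[0];x,y=(u-[65,75]).astype(int);x=max(x,0);y=max(y,0);W.append([*c[1],*c[3]["rotation"],x,y]);print(u,x,y)
    out.append(cv2.resize(im[y:y+150,x:x+130],(390,450),interpolation=cv2.INTER_CUBIC))
np.save("w2.npy",W);cv2.imwrite("pics/w2.png",np.hstack(out));print([o.shape for o in out])
s=bot.get_state();print(s["t"],s["tcp_pos"])
for p in([480,0,350],[550,0,300],[500,-50,400]):
  for th in(75,85,90):
    a=np.arctan2(p[1],p[0])
    R=Ro.from_rotvec(np.radians(-th)*np.array([-np.sin(a),np.cos(a),0]))*Ro.from_euler("xyz",d)
    q=solve_ik(p,R.as_euler("xyz"));print(p,th,None if q is None else np.round(q,2))
E
```

```text
[548.8520475  187.67420258   8.95574404] 0.9965515670303582 0.0 [ 0.32822392  0.1873574  -0.1824008 ]
[297.66971922 146.13318232] 232 71
[224.42239761 137.65889683] 159 62
[(450, 390, 3), (450, 390, 3)]
18.2667 [589.87707459 -99.64600799 220.82267349]
[480, 0, 350] 75 None
[480, 0, 350] 85 None
[480, 0, 350] 90 None
[550, 0, 300] 75 None
[550, 0, 300] 85 None
[550, 0, 300] 90 None
[500, -50, 400] 75 None
[500, -50, 400] 85 None
[500, -50, 400] 90 None
```

View pics/w2.png

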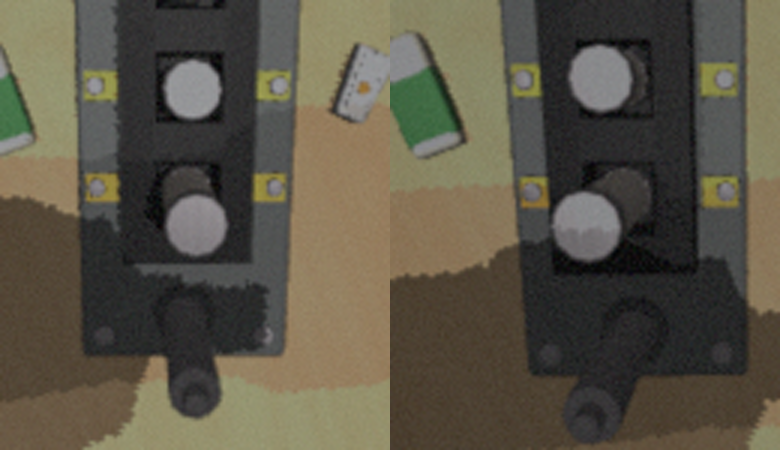

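```bash
python3 - <<'E'
from h import *
K=cam("wrist")[0];W=np.load("w2.npy");C=[(K,w[:3],Ro.from_euler("xyz",w[3:6]).as_matrix(),None) for w in W]
print(tri([(C[0],(297.3,145.7)),(C[1],(224.7,137.3))]))
d=[np.pi,0,np.radians(69.3)]
for p in([600,-30,350],[680,-30,350],[750,0,350],[500,-40,300],[567,-37,300]):
  for th in(72,80):
   for az in(-90,-45,0,45,90,180):
    a=np.radians(az)
    R=Ro.from_rotvec(np.radians(-th)*np.array([-np.sin(a),np.cos(a),0]))*Ro.from_euler("xyz",d)
    q=solve_ik(p,R.as_euler("xyz"))
    if q is not None:print(p,th,az,np.round(q,2))
E
```

```text
[567.09568532 -37.37267595  99.38717374]
[600, -30, 350] 72 -90 [ 0.29  0.75  0.21  1.76 -1.14  2.71]
[600, -30, 350] 72 -45 [ 0.24  0.12 -0.91 -0.47 -0.95  1.62]
[600, -30, 350] 72 0 [-0.33 -0.07 -1.21 -0.81  0.32  1.83]
[600, -30, 350] 72 45 [-0.69  0.2  -0.63  0.46  1.24  1.43]
[600, -30, 350] 80 -90 [ 0.31  0.86  0.24  2.   -1.22  3.01]
[600, -30, 350] 80 -45 [ 0.26  0.25 -1.02 -0.93 -1.02  1.44]
[680, -30, 350] 72 -90 [ 0.26  0.9   0.51  1.86 -1.16  2.65]
[680, -30, 350] 72 -45 [ 0.21  0.25 -0.75 -0.47 -0.92  1.59]
[680, -30, 350] 72 0 [-0.27  0.09 -1.06 -0.82  0.25  1.85]
[680, -30, 350] 72 45 [-0.6   0.29 -0.55  0.21  1.21  1.7 ]
[680, -30, 350] 80 -45 [ 0.22  0.35 -0.85 -0.88 -0.98  1.42]
[680, -30, 350] 80 0 [-0.27  0.23 -1.16 -1.21  0.27  1.88]
[680, -30, 350] 80 45 [-0.62  0.34 -0.67 -0.2   1.33  1.93]
[750, 0, 350] 72 -45 [ 0.23  0.36 -0.56 -0.38 -0.94  1.61]
[750, 0, 350] 72 0 [-0.16  0.2  -0.91 -0.79  0.15  1.88]
[750, 0, 350] 72 45 [-0.48  0.36 -0.48 -0.02  1.14  1.93]
[750, 0, 350] 80 -45 [ 0.25  0.45 -0.66 -0.78 -1.01  1.43]
[750, 0, 350] 80 0 [-0.16  0.32 -1.   -1.1
[... 220 characters left out ...]
.88  0.26 -0.72  0.88  1.24  0.84]
[500, -40, 300] 72 90 [-0.7   0.78  0.03  1.92  0.81  0.71]
[500, -40, 300] 80 -90 [ 0.35  0.77 -0.12  1.78 -1.18  3.06]
[500, -40, 300] 80 -45 [ 0.31  0.3  -1.28 -1.21 -1.07  1.48]
[500, -40, 300] 80 45 [-0.91  0.41 -0.7   1.08  1.36  0.52]
[500, -40, 300] 80 90 [-0.72  0.88  0.04  2.04  0.84  0.56]
[567, -37, 300] 72 -90 [ 0.3   0.74  0.04  1.61 -1.14  2.72]
[567, -37, 300] 72 -45 [ 0.25  0.18 -1.05 -0.66 -0.95  1.62]
[567, -37, 300] 72 45 [-0.76  0.27 -0.7   0.52  1.26  1.24]
[567, -37, 300] 72 90 [-0.63  0.87  0.23  2.    0.87  0.76]
[567, -37, 300] 80 -90 [ 0.31  0.86  0.09  1.85 -1.21  3.01]
[567, -37, 300] 80 -45 [ 0.27  0.36 -1.14 -1.16 -1.03  1.44]
```

```bash
python3 - <<'E'
from h import *
d=[np.pi,0,np.radians(69.3)]
p=[567.1,-37.4]
bot.move_ptp([*p,200],d);bot.movel([*p,120],d,max_speed=120)
print(bot.movel([*p,70],d,max_speed=50,threshold=8))
bot.grip(0.0,60);s=bot.get_state();print(s["tcp_pos"],s["opening"],s["gripper_force"],s["contact_force"])
bot.movel([*p,110],d,max_speed=40);s=bot.get_state();print(s["contact_force"],s["opening"])
bot.dwell(.2)
bot.movel([*p,320],d,max_speed=120)
s=bot.get_state();print(s["t"],s["opening"],s["gripper_force"],s["contact_force"])
R=Ro.from_rotvec([0,np.radians(-80),0])*Ro.from_euler("xyz",d)
bot.move_ptp([700,0,400],R.as_euler("xyz"));bot.dwell(.8)
s=bot.get_state();print(s["t"],s["tcp_pos"],s["opening"],s["gripper_force"],np.abs(s["joint_velocities"]).max())
im=imaging.capture("side")[120:400,150:350];cv2.imwrite("pics/end.png",np.hstack([cv2.resize(im,(400,560)),cv2.resize(imaging.capture("top")[120:280,160:275],(400,560))]))
E
```

```text
False
[567.25922162 -37.4341911   70.21458073] 0.18916679095439776 58.4362256526947 [-1.25027889  0.95533371  1.87530772]
[-0.95284592  0.29323837 -0.48006771] 0.19514242818061864
24.5 0.18960468715578993 58.448325991630554 [-0.02324325  0.01749533 -0.92223671]
27.2583 [7.00004144e+02 2.55464729e-02 4.00007866e+02] 0.19312131553417325 58.48197162151337 0.0022736575017801536
```

View pics/end.png

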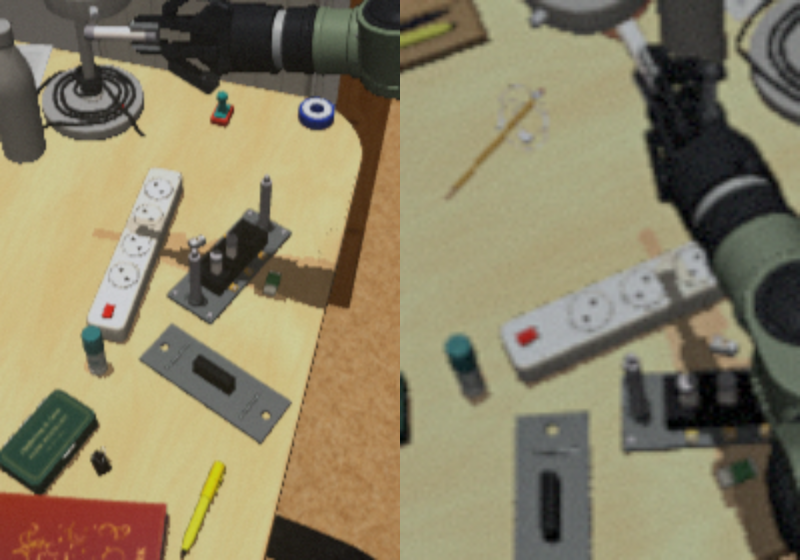

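The fuse is held level and high, the cover lies flat beside the block, the short fuses are still in their sockets, and the other objects have not moved. I'm handing the job in.

```bash
python3 -c "
from bench import bot
print(bot.sign_off())"
```

```text
the job is handed in; nothing more can be done
None
```

The job is handed in at about 27 s of the 64 s allowed (the judge's verdict was not returned): the cover lies flat on the desk to the left of the block, and the gripper holds the long fuse still, about 10° off level and 0.4 m above the desk, with both short fuses in their sockets and the other things where they were.

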